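# Refit the burners of the display gas hob

### The job

Put the burners of the gas hob back together: first seat both aluminium burner heads in their cups, large in large and small in small, and only then lay the matching black cap on each head, so that every piece drops fully home and sits level. Set the pieces down rather than dropping them, and leave the red tin and the white jar standing where they are.

Things in the scene. Friction and masses are not known exactly. Their poses are not given: they have to be found in the camera images.
- hob: gas hob, fixed: grey casing 510 (along its x) by 290 (y) with a flat steel top 60 above the counter; origin: centre of its underside, x pointing from the knob edge to the rear. The two burner cups stand on its top, about 100 before and behind its middle; two black knobs, 84 high over the counter, stand on the edge nearest the robot. (mm)
- large_cup: large burner cup of the hob: a fixed open round cup of dark metal on the hob's steel top, brass jet in the middle; outer diameter 68, bore 52, flat rim 14 above its origin, inner floor 3 above it. Origin: centre of its underside, on the hob's top face; z up. A head's tapered skirt drops into the bore and the head's crown then rests on the rim, with the head's origin 5 above the cup's origin. Which of the two cups is nearer the robot varies. (mm)
- small_cup: small burner cup of the hob: a fixed open round cup of dark metal on the hob's steel top, brass jet in the middle; outer diameter 50, bore 37, flat rim 14 above its origin, inner floor 3 above it. Origin: centre of its underside, on the hob's top face; z up. A head's tapered skirt drops into the bore and the head's crown then rests on the rim, with the head's origin 5 above the cup's origin. Which of the two cups is nearer the robot varies. (mm)
- large_head: large burner head, loose, standing upright on the counter at the start: bright aluminium, round. Tapered skirt 9 high below (diameter 36 at the foot, 48 at the top), above it the crown, diameter 62, from 9 to 25 above the origin, with dark flame slots all round its side and an open round recess on top, diameter 42, 7 deep. About 110 g. Origin: centre of the skirt's foot; z up. (mm)
- small_head: small burner head, loose, standing upright on the counter at the start: bright aluminium, round. Tapered skirt 9 high below (diameter 24 at the foot, 33 at the top), above it the crown, diameter 44, from 9 to 25 above the origin, with dark flame slots all round its side and an open round recess on top, diameter 28, 7 deep. About 60 g. Origin: centre of the skirt's foot; z up. (mm)
- large_cap: large burner cap, loose, lying right way up on the counter at the start: black enamelled steel disc, diameter 66, slightly domed, on a short tapered spigot 5.5 high (diameter 30 at the foot, 38 at the top). The disc's upright edge runs from 5.5 to 12 above the origin; top at 14.5. About 180 g. Origin: centre of the spigot's foot; z up. On its head the spigot sits in the recess and the disc lies flat on the crown: its origin is then 19.5 above the head's. (mm)
- small_cap: small burner cap, loose, lying right way up on the counter at the start: black enamelled steel disc, diameter 48, slightly domed, on a short tapered spigot 5.5 high (diameter 18 at the foot, 24 at the top). The disc's upright edge runs from 5.5 to 12 above the origin; top at 14.5. About 90 g. Origin: centre of the spigot's foot; z up. On its head the spigot sits in the recess and the disc lies flat on the crown: its origin is then 19.5 above the head's. (mm)
- polish_tin: red tin with a brass-coloured lid, loose bystander, diameter 64, 32 high, upright; origin: centre of its underside (mm)
- paste_jar: white jar with a yellow band and green lid, loose bystander, diameter 46, 56 high, upright; origin: centre of its underside (mm)

How it is judged:
By the outcome, as a careful person would: the job done as asked, in the order asked, and still so for the second after the job is handed in, with the robot touching nothing.
It also fails if it takes over 102 s, if anything falls off the work surface, if the arm or the gripper's body presses on something with over 40 N, if the wrist force passes 120 N, or if a joint passes its speed limit or range.

### The arm

A 6-joint arm with a two-finger parallel gripper is mounted at the origin on the work surface. World frame = base frame: x ahead of the robot, y to its left, z up, the work surface at z = 0. Lengths are in mm, angles in degrees, forces in N, time in s.
With the tool pointing down it reaches from about 350 to 850 mm from the base axis. Payload 8.1 kg.
Tool frame: the origin (TCP) lies between the finger pads; the fingertips stand 22 mm ahead of it and the grasp point (between the pads) lies 3 mm ahead of it (r.nose_length is the z of the fingertips in the tool frame, in mm); z points along the fingers, x is the direction in which the jaws open and shut, and the axes are right-handed (so a half turn about z gives the same grasp; the last joint's range is limited). The gripper opens to 85 mm and grips with 20 to 120 N. Pads are 22 mm wide; open, the fingers measure 114 mm over their backs; the gripper's body (76 mm by 85 mm) begins 54 mm behind the grasp point. The pads swing forward as they close: fully open they stand 13 mm farther back than shut.
Start: joints at [60.882, 7.471, 85.268, -0, 87.261, -4.893], TCP at [246.169, 547.18, 231.292] pointing down, gripper open.
Joint ranges: [-169.43, 169.43], [-51.17, 129.36], [1.28, 143.12], [-76.62, 256.62], [0, 156.53], [-152.29, 152.29]. Speed limits (degrees/s): [136.94, 136.94, 159.86, 180, 180, 180].

### API

Orientations are given as [roll, pitch, yaw] about the fixed x, y, z axes, in that order (R = Rz(yaw) Ry(pitch) Rx(roll)).
In Python, from bench import r gives the robot as it stands.
- The arm moves only by the shell command python3 -m jog 'ROWS' [FORCE]. ROWS is JSON, a list of rows, each a list of 5 numbers: the shift along the tool's x, y, z in m, then the turn about the tool's z in degrees, then the opening in per cent of the stroke, from 0 (shut) to 100 (fully open). A call has 1 to 8 rows; each row is the pose to reach, as a shift and turn from the pose measured when the call began, along the tool's axes at that moment; what a row does not reach only later rows make up. A row lasts 1/10 s, in which the tool goes at most 50 mm and 8.59 degrees, less where a joint would pass 70% of its speed; a pose out of reach is approached as far as the arm can. A call with a gripper value outside its range is refused whole. The fingers move at their own pace and stop on an object; FORCE is the grip in N (left out, the last holds). Time passes only in rows, so rows that repeat a pose let the fingers close. It gives the time, the measured TCP pose, the force and the opening at its end, in the units of the state.
- r.sense(): the state, without advancing time (a new reading comes with each control period).
- r.snapshot(name): name is "scene" or "top" or "wrist"; returns a dict with "image" (384x512x3 uint8, red, green, blue), "K" (3x3 intrinsics, pixels), "T" (4x4, takes a point from camera to world coordinates); the wrist camera has in their place "tool_from_camera" (4x4, takes a point from camera to tool coordinates, whose origin is the TCP and whose axes are the tool frame's). Camera axes: x right, y down, z forward; pixel columns grow to the right and rows downward; lengths in mm; the calibration is good to about 2 mm. The wrist camera is an equidistant fisheye: a pixel r from the principal point sees the ray r / f radians off the axis. A picture is of the moment at which its call begins: read the wrist's pose just before it. There is no depth.
- r.hand_in(): hands the job in, once; it reports no verdict.
Trained networks look in a picture, given as the dict that the camera call returned (one of the last four; its "shot" number tells which), for a name from the list of things; names that differ only in an ending like _2 or _b are one class to them, and where a whole thing is asked for, a point or a joint stands for the part that bears it (a point fixed in the world has none). Each returns a list of dicts, best first, with "conf" (0 to 1); they miss things now and then, are a little off and sometimes report something else, mostly with a low value. They report only what shows in the picture. A call takes as long as a camera call.
- r.search_frame(picture, label): "bbox" ([left, top, right, bottom] in pixels, round what is visible of it).
- r.pinpoint(picture, label): "uv" ([column, row] in pixels: a listed point, or the origin of a listed thing).
The state is a dict: "time": time; "joint_pos": joint angles; "qd": joint speeds; "joint_efforts": joint torques, N m; "tool_pos": TCP position; "tcp_rot": TCP orientation; "ft_force": force on the tool from outside, world axes, zero at the start; "wrist_torque": the same for the moment, N m; "finger_gap": finger opening in mm.
Only numpy, scipy, OpenCV 4.12 (cv2) and the standard library are available. Lean on these libraries where they do the work, as an engineer would, in place of code of your own. Each camera call takes 0.05 s, during which the arm holds its last target. There are 200 camera calls.

## Working session

There is one attempt and no reset: what is moved stays moved. The work goes in short steps, Python scripts to look and compute and a shell command to move; the robot and the scene stay as the last step left them, time stands still between calls to the robot, and variables do not carry over. Pictures are saved under pics/ and viewed, about 12 in all and at most 16, crops included, and the job is handed in when it is done.

```bash
ls; mkdir -p pics
cat > h.py <<'E'
import numpy as np, cv2
from bench import r
from scipy.spatial.transform import Rotation as Rn
L=["large_cup","small_cup","large_head","small_head","large_cap","small_cap","polish_tin","paste_jar"]
def tool():
    s=r.sense(); T=np.eye(4); T[:3,:3]=Rn.from_euler('xyz',s['tcp_rot'],degrees=True).as_matrix(); T[:3,3]=s['tool_pos']; return T
def shot(name):
    Tt=tool(); p=r.snapshot(name)
    p['W']=Tt@np.array(p['tool_from_camera']) if name=='wrist' else np.array(p['T'])
    p['fish']=name=='wrist'; return p
def ray(p,uv):
    K=np.array(p['K']); d=np.array([(uv[0]-K[0,2])/K[0,0],(uv[1]-K[1,2])/K[1,1]])
    if p['fish']:
        t=np.linalg.norm(d); v=np.r_[d/max(t,1e-9)*np.sin(t),np.cos(t)]
    else: v=np.r_[d,1]
    v=p['W'][:3,:3]@v; return p['W'][:3,3],v/np.linalg.norm(v)
def atz(p,uv,z):
    o,v=ray(p,uv); return o+v*(z-o[2])/v[2]
def tri(rs):
    A=sum(np.eye(3)-np.outer(v,v) for o,v in rs); b=sum((np.eye(3)-np.outer(v,v))@o for o,v in rs); return np.linalg.solve(A,b)
def save(p,f): cv2.imwrite('pics/'+f,p['image'][:,:,::-1])
E
python3 - <<'E'
from h import *
np.set_printoptions(precision=1,suppress=True)
ps=[shot(n) for n in("scene","top","wrist")]
im=[p['image'] for p in ps]
for p,n in zip(ps,"stw"): save(p,n+'0.png')
for l in L:
    R=[]
    for p in ps:
        q=r.pinpoint(p,l); print(l,[(np.round(x['uv']),round(x['conf'],2)) for x in q[:2]])
        if q and q[0]['conf']>.3:R.append(ray(p,q[0]['uv']))
    if len(R)>1: print('   TRI all',tri(R),'st',tri(R[:2]))
print(ps[0]['W'][:3,3],ps[1]['W'][:3,3],r.sense())
E
```

```text
pics
large_cup [(array([231., 181.]), 0.89)]
large_cup [(array([266., 216.]), 0.67)]
large_cup []
   TRI all [462.2 -14.8  65.1] st [462.2 -14.8  65.1]
small_cup [(array([280., 222.]), 0.59)]
small_cup [(array([270., 149.]), 0.73)]
small_cup [(array([  8., 350.]), 0.63)]
   TRI all [563.2 -45.6  65.9] st [672.4 -25.2  59.2]
large_head [(array([298., 154.]), 0.61)]
large_head [(array([172., 232.]), 0.64)]
large_head [(array([165., 315.]), 0.62)]
   TRI all [427.5 288.6  -0.2] st [430.  282.4   9.5]
small_head [(array([116., 264.]), 0.79)]
small_head [(array([394., 213.]), 0.43)]
small_head [(array([  2., 361.]), 0.55)]
   TRI all [ 469.2 -409.2    0. ] st [ 470.6 -409.2    2.9]
large_cap [(array([338., 145.]), 0.52)]
large_cap [(array([125., 224.]), 0.69)]
large_cap [(array([248., 311.]), 0.57)]
   TRI all [466.6 434.1  -3.1] st [463.1 440.  -12.1]
small_cap [(array([166., 273.]), 0.71)]
small_cap [(array([366., 184.]), 0.58)]
small_cap []
   TRI all [ 567.3 -325.3  -12.7] st [ 567.3 -325.3  -12.7]
polish_tin [(array([338., 178.]), 0.91)]
polish_tin []
polish_tin []
paste_jar [(array([149., 237.]), 0.65), (array([296., 154.]), 0.39)]
paste_jar []
paste_jar [(array([ 11., 350.]), 0.77)]
   TRI all [ 431.8 -293.9   -6.6] st [ 431.8 -293.9   -6.6]
[1304.7 -642.2  912.2] [ 386.    13.5 1432.9] {'time': 1.35, 'joint_pos': array([60.9,  7.5, 85.3,  0. , 87.3, -4.9]), 'qd': array([ 0.1, -0. ,  0.1, -0. ,  0. ,  0. ]), 'joint_efforts': array([ -0. , -56.9, -50.1,  -0. ,   0. ,   0. ]), 'tool_pos': array([246.1, 547.2, 231.3]), 'tcp_rot': array([-180. ,    0. ,   65.8]), 'ft_force': array([-0. , -0.4,  0.2]), 'wrist_torque': array([ 0. ,  0. , -0.1]), 'finger_gap': 85.05393100908047}
```

View images.

```bash
cd pics; python3 -c "
import cv2,numpy as np
a=cv2.imread('s0.png');b=cv2.imread('t0.png')
cv2.imwrite('st0.png',cv2.resize(np.vstack([a[90:330],b[90:330]]),(800,750))[:, :] )
x=cv2.imread('st0.png');cv2.imwrite('st0.png',cv2.resize(x,(640,600)))"
```

```text
(no output)
```

View pics/st0.png

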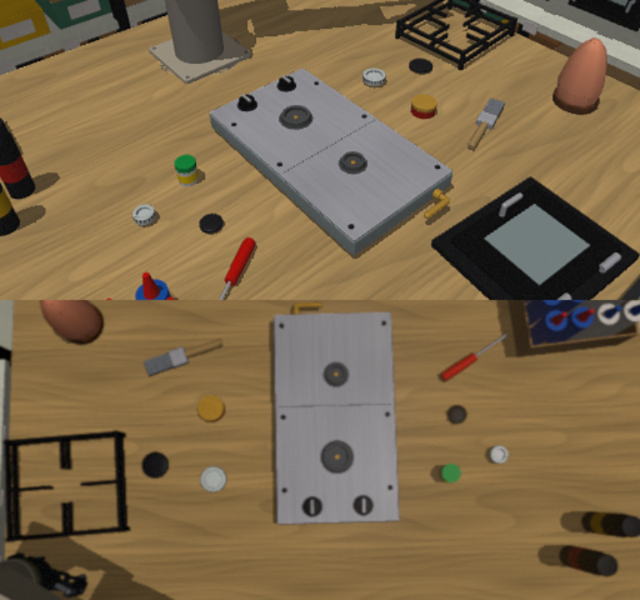

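View pics/w0.png

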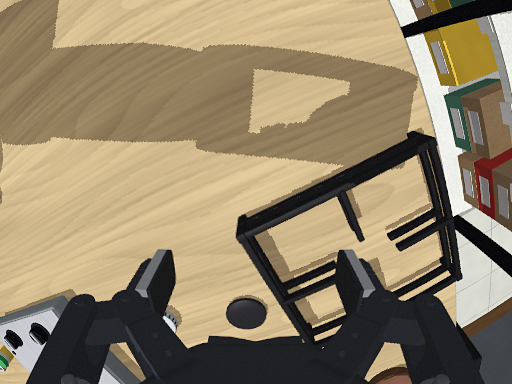

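```bash
cat >> h.py <<'E'
np.set_printoptions(precision=1,suppress=True)
def go(x,y,z,yaw=None):
    T=tool(); d=T[:3,:3].T@(np.array([x,y,z])-T[:3,3]); y0=r.sense()['tcp_rot'][2]
    print('shift m',np.round(d/1000,4),'turn',0 if yaw is None else round((y0-yaw+180)%360-180,1),'from',T[:3,3],'yaw',round(y0,1))
E
python3 - <<'E'
from h import *
p=shot('wrist'); print(p['tool_from_camera'],p['K'],r.nose_length)
go(430,284,150,0)
E
```

```text
[[   1.     0.     0.    -1.1]
 [  -0.     0.9    0.3  -83.2]
 [  -0.    -0.3    0.9 -141.2]
 [   0.     0.     0.     1. ]] [[297.3   0.  254.7]
 [  0.  297.3 192.7]
 [  0.    0.    1. ]] 22.0
shift m [-0.2  0.3  0.1] turn 65.8 from [246.2 547.2 231.3] yaw 65.8
```

```bash
sed -i "s/np.round(d\/1000,4)/(d\/1000).round(4).tolist()/" h.py; python3 -c "
from h import *
go(430,284,150,0)"
```

```text
shift m [-0.1646, 0.2756, 0.0813] turn 65.8 from [246.2 547.2 231.3] yaw 65.8
```

```bash
python3 -m jog '[[-0.1646,0.2756,0.0813,65.8,100],[-0.1646,0.2756,0.0813,65.8,100],[-0.1646,0.2756,0.0813,65.8,100],[-0.1646,0.2756,0.0813,65.8,100],[-0.1646,0.2756,0.0813,65.8,100],[-0.1646,0.2756,0.0813,65.8,100],[-0.1646,0.2756,0.0813,65.8,100],[-0.1646,0.2756,0.0813,65.8,100]]' 40
python3 - <<'E'
from h import *
p=shot('wrist'); save(p,'w1.png')
for l in["large_head","large_cap","large_cup","polish_tin"]:
    for q in r.pinpoint(p,l)[:2]: print(l,np.round(q['uv'],1),round(q['conf'],2),atz(p,q['uv'],0),atz(p,q['uv'],60))
    for q in r.search_frame(p,l)[:1]: print('box',np.round(q['bbox'],1),round(q['conf'],2))
E
```

```text
time: 2.2
tool_pos: [431.3, 280.3, 148.6]
tcp_rot: [179.9, 0.1, -0.6]
ft_force: [0.3, 0.0, -0.3]
finger_gap: 85.2
large_head [251.4 172.1] 0.92 [427.9 284.9   0. ] [428.9 301.2  60. ]
box [218.4 143.9 281.1 211. ] 0.93
large_cap [291.   27.5] 0.8 [467.3 429.    0. ] [460.2 415.4  60. ]
box [256.9   1.9 327.6  58.8] 0.87
polish_tin [409.9 170.3] 0.83 [602.7 287.5   0. ] [567.5 303.2  60. ]
box [384.8 140.4 448.4 205.5] 0.98
```

View pics/w1.png

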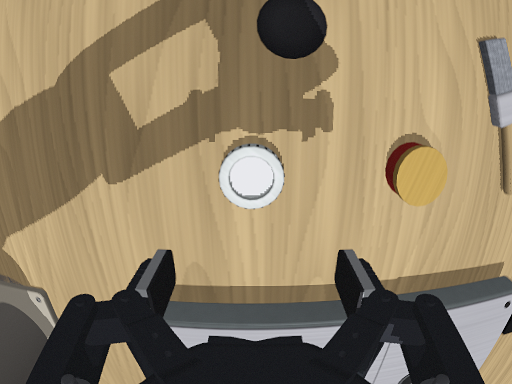

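Run:
```python
from h import *
p=shot('wrist'); T=np.array(p['tool_from_camera']); 
q=dict(p);q['W']=T
for uv in[(172,251),(338,251),(163,250),(346,250)]:
    o,v=ray(q,uv); s=(np.sign(v[0])*42.5-o[0])/v[0]; print(uv,o+s*v)
g=cv2.cvtColor(p['image'],cv2.COLOR_RGB2GRAY)[120:230,190:310]
c=cv2.HoughCircles(g,cv2.HOUGH_GRADIENT,1,20,param1=120,param2=20,minRadius=15,maxRadius=38)
for k in c[0][:4]: print(k+np.array([190,120,0]),atz(p,k[:2]+[190,120],25))
go(428,284.5,31,0)
```

```text
(172, 251) [-42.5  -6.  -11.2]
(338, 251) [ 42.5  -7.9 -14.1]
(163, 250) [-42.5 -14.2 -24.4]
(346, 250) [ 42.5 -15.1 -25.8]
[252.5 182.5  21.4] [427.7 285.7  25. ]
shift m [-0.0018, 0.0001, 0.1192] turn 0.1 from [429.7 284.5 150.2] yaw 0.1
```

```bash
python3 -m jog '[[-0.0018,0.0005,0.05,0.1,100],[-0.0018,0.0005,0.09,0.1,100],[-0.0018,0.0005,0.105,0.1,100],[-0.0018,0.0005,0.113,0.1,100],[-0.0018,0.0005,0.116,0.1,100]]'
python3 - <<'E'
from h import *
print(tool()[:3,3]);p=shot('wrist'); cv2.imwrite('pics/w2.png',cv2.resize(p['image'][120:384,100:420,::-1],None,fx=2,fy=2))
E
```

```text
time: 3.2
tool_pos: [428.4, 284.4, 34.6]
tcp_rot: [-180.0, -0.0, 0.0]
ft_force: [-0.2, 0.1, -0.7]
finger_gap: 85.2
[428.4 284.4  34.6]
```

View pics/w2.png

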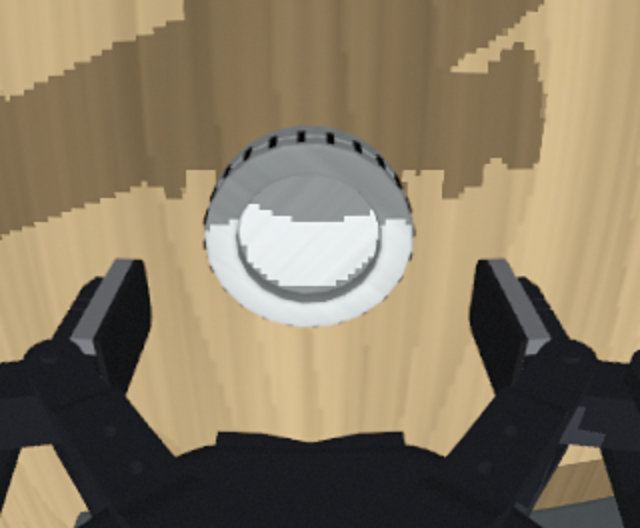

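```bash
python3 -m jog '[[0,0,0,0,80],[0,0,0,0,80],[0,0,0,0,80],[0,0,0,0,80]]'
python3 - <<'E'
from h import *
print(tool()[:3,3]);p=shot('wrist'); cv2.imwrite('pics/w3.png',cv2.resize(p['image'][180:350,130:380,::-1],None,fx=3,fy=3))
E
```

```text
time: 3.65
tool_pos: [429.2, 284.8, 35.7]
tcp_rot: [-179.9, -0.1, 0.0]
ft_force: [0.5, -0.3, -0.3]
finger_gap: 68.4
[429.2 284.8  35.7]
```

View pics/w3.png

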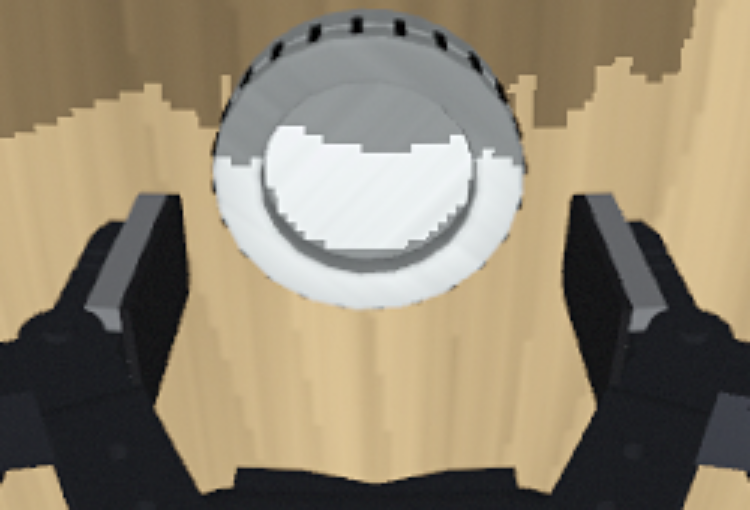

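Run:
```python
from h import *
p=shot('wrist'); T=np.array(p['tool_from_camera']);np.set_printoptions(precision=4,suppress=True);print(T)
K=np.array(p['K'])
def proj(P):
    c=np.linalg.inv(T)@np.r_[P,1]; c=c[:3]; rr=np.linalg.norm(c[:2]); t=np.arctan2(rr,c[2]); return K[:2,2]+297.3*t*c[:2]/rr
for z in(-20,-10,-4,3,9,15,22): print(z,proj([34.2,-11,z]),proj([34.2,0,z]),proj([34.2,11,z]))
```

```text
[[   1.        0.0008   -0.0018    0.614 ]
 [  -0.0002    0.9453    0.3261  -82.8986]
 [   0.002    -0.3261    0.9453 -141.1623]
 [   0.        0.        0.        1.    ]]
-20 [325.2831 252.0882] [322.8728 271.0127] [320.4618 288.456 ]
-10 [321.2225 242.2275] [319.1622 260.493 ] [317.0832 277.4688]
-4 [318.9818 236.8268] [317.1006 254.6942] [315.1935 271.3741]
3 [316.5351 230.9618] [314.8382 248.3677] [313.1096 264.6943]
9 [314.5699 226.2752] [313.0127 243.2906] [311.4204 259.3108]
15 [312.7169 221.8754] [311.2847 238.5071] [309.8152 254.2201]
22 [310.6856 217.0735] [309.3831 233.2677] [308.0418 248.624 ]
```

```bash
python3 -m jog '[[0,0,0,0,66],[0,0,0,0,66],[0,0,0,0,66],[0,0,0,0,66]]' 30
```

```text
time: 4.15
tool_pos: [428.9, 284.6, 35.2]
tcp_rot: [-179.9, -0.1, 0.0]
ft_force: [0.3, -0.8, -0.1]
finger_gap: 56.3
```

```bash
python3 -m jog '[[0,0,0,0,80],[0,0,0,0,80],[0,0,0,0,80],[0,0,0.005,0,80],[0,0,0.01,0,80],[0,0,0.012,0,80]]' ; python3 -m jog '[[0,0,0,0,66],[0,0,0,0,66],[0,0,0,0,66],[0,0,0,0,66]]' 30
```

```text
time: 4.75
tool_pos: [428.3, 284.3, 22.2]
tcp_rot: [-180.0, -0.0, 0.0]
ft_force: [-0.6, 0.0, -0.7]
finger_gap: 68.4
time: 5.15
tool_pos: [428.5, 284.4, 22.4]
tcp_rot: [-180.0, -0.1, 0.0]
ft_force: [0.8, 0.2, -0.9]
finger_gap: 56.4
```

Run:
```python
from h import *
print(tool()[:3,3]);p=shot('wrist'); cv2.imwrite('pics/w4.png',cv2.resize(p['image'][180:350,130:380,::-1],None,fx=3,fy=3))
```

```text
[428.5 284.4  22.4]
```

View pics/w4.png

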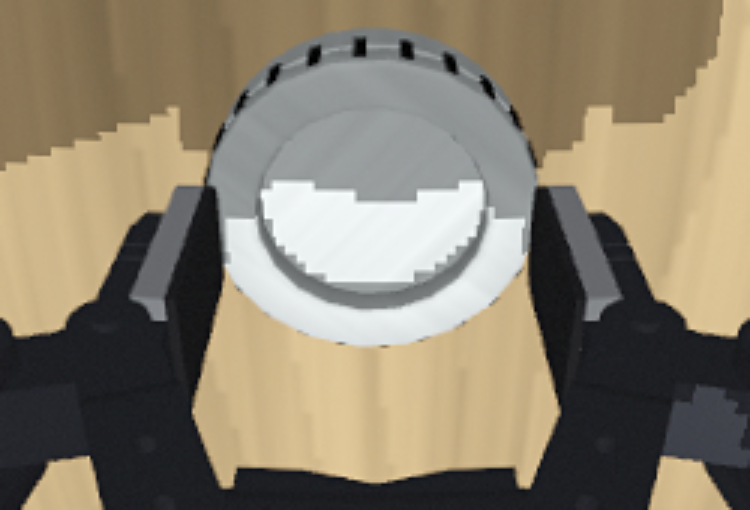

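```bash
python3 -m jog '[[0,0,0,0,80],[0,0,0,0,80],[0,0,0,0,80],[0,0,0.004,0,80],[0,0,0.008,0,80],[0,0,0.010,0,80]]' ; python3 -m jog '[[0,0,0,0,66],[0,0,0,0,66],[0,0,0,0,66],[0,0,0,0,66]]' 30
```

```text
time: 5.8
tool_pos: [428.1, 284.2, 11.7]
tcp_rot: [-180.0, -0.0, 0.0]
ft_force: [0.7, -0.1, 0.5]
finger_gap: 68.4
time: 6.2
tool_pos: [427.9, 284.1, 11.9]
tcp_rot: [180.0, 0.0, 0.0]
ft_force: [-2.4, -1.1, 4.6]
finger_gap: 61.2
```

Run:
```python
from h import *
print(r.sense()['ft_force'],r.sense()['wrist_torque'],tool()[:3,3]);p=shot('wrist'); cv2.imwrite('pics/w5.png',cv2.resize(p['image'][180:350,130:380,::-1],None,fx=3,fy=3))
```

```text
[-2.4 -1.1  4.6] [-0.3  0.4 -0. ] [427.9 284.1  11.9]
```

View pics/w5.png

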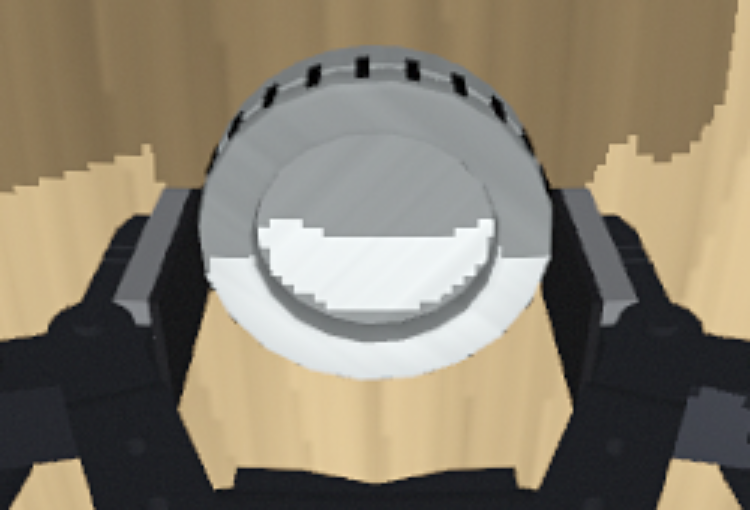

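```bash
python3 -m jog '[[0,0,0,0,80],[0,0,0,0,80],[0,0,0.002,0,80],[0,0,0.005,0,80],[0,0,0.006,0,80],[0,0,0.006,0,80]]' ; python3 -m jog '[[0,0,0,0,60],[0,0,0,0,60],[0,0,0,0,60],[0,0,0,0,60]]' 40;  python3 -m jog '[[0,0,-0.01,0,60],[0,0,-0.03,0,60],[0,0,-0.03,0,60]]'
python3 - <<'E'
from h import *
print(r.sense()['ft_force'],r.sense()['wrist_torque'],tool()[:3,3]);p=shot('wrist'); cv2.imwrite('pics/w6.png',cv2.resize(p['image'][150:350,130:380,::-1],None,fx=3,fy=3))
ps=shot('scene'); cv2.imwrite('pics/s6.png',cv2.resize(ps['image'][80:200,220:380,::-1],None,fx=4,fy=4))
E
```

```text
time: 6.85
tool_pos: [427.6, 283.9, 5.4]
tcp_rot: [180.0, 0.1, 0.0]
ft_force: [0.9, -1.0, 1.0]
finger_gap: 68.5
time: 7.25
tool_pos: [427.9, 284.0, 6.0]
tcp_rot: [180.0, 0.0, 0.0]
ft_force: [-0.9, -1.2, 5.2]
finger_gap: 60.6
time: 7.55
tool_pos: [430.0, 285.2, 39.1]
tcp_rot: [-179.9, -0.2, 0.0]
ft_force: [0.5, 0.1, -0.9]
finger_gap: 60.7
[ 0.5  0.1 -0.9] [ 0.  -0.1 -0. ] [430.  285.2  39.1]
```

View pics/s6.png

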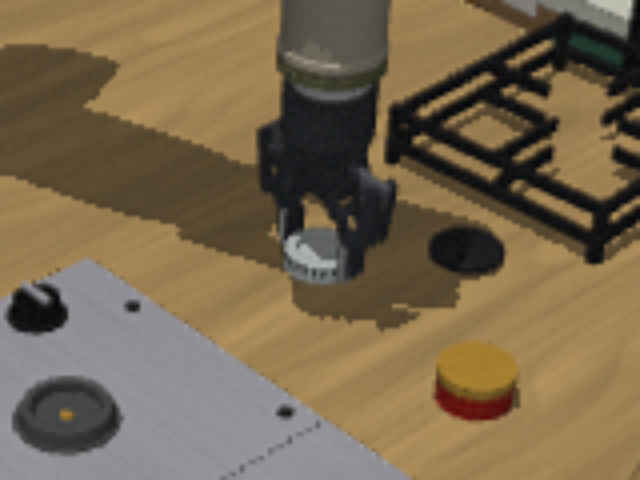

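```bash
python3 -m jog '[[0.004,0.01,-0.05,0,60],[0.01,0.04,-0.09,0,60],[0.02,0.09,-0.12,0,60],[0.032,0.14,-0.131,0,60],[0.032,0.19,-0.131,0,60],[0.032,0.24,-0.131,0,60],[0.032,0.29,-0.131,0,60],[0.032,0.33,-0.131,0,60]]';python3 -m jog '[[0,0.03,0,0,60],[0,0.05,0,0,60],[0,0.055,0,0,60],[0,0.055,0,0,60]]'
python3 - <<'E'
from h import *
p=shot('wrist'); save(p,'w7.png')
for l in["large_cup","small_cup","large_head"]:
    for q in r.pinpoint(p,l)[:2]: print(l,np.round(q['uv'],1),round(q['conf'],2),atz(p,q['uv'],60))
    for q in r.search_frame(p,l)[:1]: print('box',np.round(q['bbox'],1),round(q['conf'],2))
print(tool()[:3,3],p['K'][0],np.linalg.norm(p['W'][:3,3]))
E
```

```text
time: 8.45
tool_pos: [459.6, -45.2, 166.6]
tcp_rot: [-180.0, -0.0, 0.0]
ft_force: [1.0, 0.3, -1.7]
finger_gap: 60.1
time: 8.85
tool_pos: [459.2, -100.4, 165.6]
tcp_rot: [-179.9, 0.1, -0.1]
ft_force: [0.2, -0.3, -1.1]
finger_gap: 60.6
large_cup [269.7  92.7] 0.9 [471.5 -16.3  60. ]
box [221.4  46.5 320.7 143.4] 0.9
small_cup [470.8 119.4] 0.9 [674.2 -25.5  60. ]
box [447.   84.  492.1 147.5] 0.71
large_head [257.3 244.8] 0.9 [ 461.6 -154.6   60. ]
box [196.9 199.2 314.3 313.7] 0.66
[459.8 -99.3 166.5] [297.3   0.  254.7] 553.3081402535958
```

View pics/w7.png

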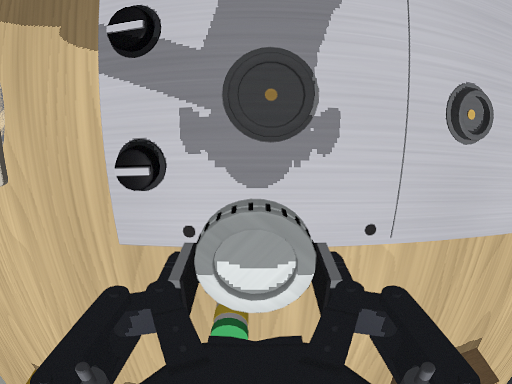

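```bash
cat >> h.py <<'E'
def jet(im,box):
    x0,y0,x1,y1=box; c=im[y0:y1,x0:x1].astype(float)
    w=np.clip(c[:,:,0]-c[:,:,2]-25,0,None); s=w.sum()
    yy,xx=np.mgrid[y0:y1,x0:x1]; return np.array([(w*xx).sum()/s,(w*yy).sum()/s])
E
python3 - <<'E'
from h import *
R={}
for n,f,bl,bs in[('scene','s0.png',(220,170,252,196),(268,208,296,232)),('top','t0.png',(256,202,284,230),(256,138,282,162)),('wrist',None,(230,55,310,135),(450,90,490,145))]:
    p=shot(n); im=cv2.imread('pics/'+f)[:,:,::-1] if f else p['image']
    for k,b in(('L',bl),('S',bs)):
        uv=jet(im,b); R[k,n]=ray(p,uv); print(k,n,uv,atz(p,uv,67))
for k in'LS': print(k,tri([R[k,'scene'],R[k,'top']]),tri([R[k,n] for n in('scene','top','wrist')]))
print(tool()[:3,3])
E
```

```text
L scene [236.1 183.2] [475.  -18.7  67. ]
S scene [282.  219.5] [674.3 -20.6  67. ]
L top [269.4 215.1] [471.9 -16.2  67. ]
S top [268.4 148.9] [671.4 -18.6  67. ]
L wrist [269.9  95.1] [471.9 -17.5  67. ]
S wrist [469.8 115.2] [667.8 -20.   67. ]
L [472.1 -16.4  63.9] [472.1 -16.8  64.1]
S [672.1 -18.6  64.1] [671.8 -19.   63.5]
[459.7 -99.8 166.6]
```

```bash
cat >> h.py <<'E'
def bright(im,box,th=None):
    x0,y0,x1,y1=box; c=im[y0:y1,x0:x1].astype(float)
    m=(c.max(2)-c.min(2)<30)&(c.max(2)>120); m=m.astype(np.uint8)
    n,l,s,ce=cv2.connectedComponentsWithStats(m); k=1+np.argmax(s[1:,4]); b=s[k]
    return ce[k]+[x0,y0], [b[0]+x0,b[1]+y0,b[2],b[3]]
E
python3 - <<'E'
from h import *
P={n:shot(n) for n in('scene','top')}
for k,f,n,b in[('LH','s0.png','scene',(280,138,318,168)),('LH','t0.png','top',(154,216,188,250)),('SH','s0.png','scene',(100,246,132,278)),('SH','t0.png','top',(386,200,412,228))]:
    im=cv2.imread('pics/'+f)[:,:,::-1]; uv,bb=bright(im,b); print(k,n,uv,bb,atz(P[n],uv,25),atz(P[n],uv,17))
E
```

```text
LH scene [298.9 149.7] [np.int32(290), np.int32(144), np.int32(18), np.int32(14)] [431.2 283.3  25. ] [423.3 291.7  17. ]
LH top [170.  232.8] [np.int32(160), np.int32(223), np.int32(21), np.int32(20)] [428.1 286.3  25. ] [428.3 287.8  17. ]
SH scene [114.2 259.8] [np.int32(106), np.int32(253), np.int32(17), np.int32(16)] [ 474.1 -415.6   25. ] [ 466.6 -413.5   17. ]
SH top [399.1 213.2] [np.int32(393), np.int32(207), np.int32(14), np.int32(14)] [ 470.6 -414.1   25. ] [ 471.  -416.5   17. ]
```

```bash
python3 -m jog '[[0.0123,-0.045,0,0,60],[0.0123,-0.0815,0.02,0,60],[0.0123,-0.0815,0.06,0,60],[0.0123,-0.0815,0.076,0,60],[0.0123,-0.0815,0.08,0,60],[0.0123,-0.0815,0.08,0,60]]'
python3 - <<'E'
from h import *
ps=shot('scene');p=shot('wrist'); a=cv2.resize(ps['image'][130:220,180:300,::-1],None,fx=5,fy=5); b=p['image'][100:350,130:380,::-1]
cv2.imwrite('pics/s8.png',a[:, :]); cv2.imwrite('pics/w8.png',b)
go(472,-18,71)
E
```

```text
time: 10.05
tool_pos: [471.7, -18.4, 86.4]
tcp_rot: [-180.0, 0.0, 0.0]
ft_force: [0.6, -0.1, -0.5]
finger_gap: 60.6
shift m [-0.0011, -0.0008, 0.0171] turn 0 from [473.1 -18.8  88.1] yaw 0.0
```

View pics/s8.png

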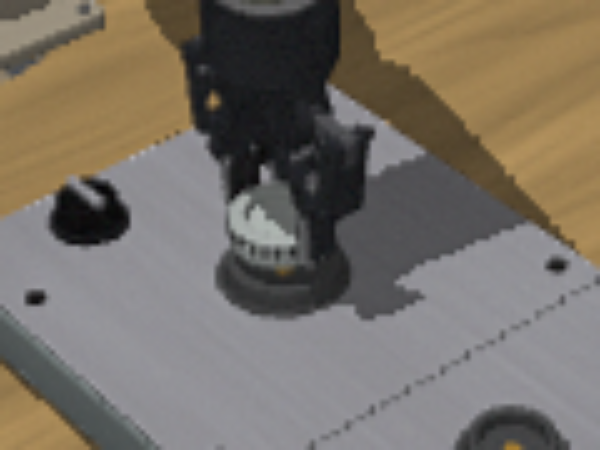

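```bash
python3 -m jog '[[-0.0011,-0.0008,0.005,0,60],[-0.0011,-0.0008,0.010,0,60],[-0.0011,-0.0008,0.012,0,60],[-0.0011,-0.0008,0.012,0,60]]';python3 -m jog '[[0,0,0.002,0,60],[0,0,0.003,0,60],[0,0,0.003,0,60]]'
```

```text
time: 10.55
tool_pos: [471.6, -18.0, 75.7]
tcp_rot: [-180.0, -0.1, 0.0]
ft_force: [0.2, -0.6, -2.3]
finger_gap: 60.2
time: 10.85
tool_pos: [471.5, -18.0, 72.5]
tcp_rot: [-180.0, -0.1, 0.0]
ft_force: [-0.6, -0.5, -1.2]
finger_gap: 60.3
```

```bash
python3 -m jog '[[0,0,0.001,0,60],[0,0,0.0015,0,60]]';python3 -m jog '[[0,0,0.001,0,60],[0,0,0.0015,0,60]]';python3 -m jog '[[0,0,0.001,0,60],[0,0,0.0015,0,60]]'
```

```text
time: 11.05
tool_pos: [471.5, -18.0, 70.9]
tcp_rot: [-180.0, -0.1, 0.0]
ft_force: [0.0, -0.8, -1.1]
finger_gap: 60.5
time: 11.25
tool_pos: [471.6, -18.0, 70.5]
tcp_rot: [-180.0, -0.1, 0.0]
ft_force: [-7.9, 0.5, 15.6]
finger_gap: 60.6
time: 11.45
tool_pos: [471.6, -18.0, 70.5]
tcp_rot: [-180.0, -0.0, 0.0]
ft_force: [-9.6, 1.2, 19.5]
finger_gap: 60.3
```

```bash
python3 -m jog '[[0,0,-0.0005,0,74],[0,0,-0.0005,0,78],[0,0,-0.0005,0,84],[0,0,-0.0005,0,84]]';python3 -m jog '[[0,0,-0.03,0,90],[0,0,-0.08,0,100],[0,0.03,-0.12,0,100],[0,0.075,-0.12,0,100],[0,0.08,-0.12,0,100]]'
python3 - <<'E'
from h import *
p=shot('wrist');save(p,'w9.png')
ps=shot('scene');cv2.imwrite('pics/s9.png',cv2.resize(ps['image'][140:220,180:300,::-1],None,fx=5,fy=5)); go(471.5,-415,160); print([ (q['uv'],q['conf']) for q in r.pinpoint(p,'large_head')])
E
```

```text
time: 11.85
tool_pos: [471.6, -18.0, 70.8]
tcp_rot: [-180.0, -0.0, 0.0]
ft_force: [-0.3, 0.5, 0.1]
finger_gap: 71.8
time: 12.35
tool_pos: [472.5, -102.0, 192.8]
tcp_rot: [179.9, -0.3, -0.1]
ft_force: [-0.3, 0.5, -0.7]
finger_gap: 85.1
shift m [0.001, 0.316, 0.0303] turn 0 from [471.2 -99.  190.5] yaw -0.1
[([252.5, 91.5], 0.59)]
```

View pics/s9.png

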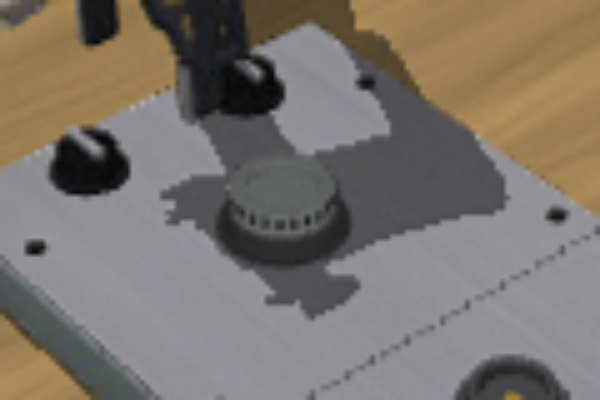

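```bash
python3 -m jog '[[0.001,0.05,0,0,100],[0.001,0.1,0,0,100],[0.001,0.15,0,0,100],[0.001,0.2,0.01,0,100],[0.001,0.25,0.02,0,100],[0.001,0.3,0.04,0,100],[0.001,0.316,0.05,0,100],[0.001,0.316,0.05,0,100]]'
python3 - <<'E'
from h import *
p=shot('wrist');save(p,'w10.png')
for l in["small_head","small_cap","paste_jar"]:
    for q in r.pinpoint(p,l)[:2]: print(l,np.round(q['uv'],1),round(q['conf'],2),atz(p,q['uv'],0))
q=r.search_frame(p,'small_head')[0]['bbox'];b=[int(v) for v in (q[0]-8,q[1]-8,q[2]+8,q[3]+8)]
uv,bb=bright(p['image'],b); print(q,uv,bb,atz(p,uv,25)); c=atz(p,uv,25); go(471.5,-415,6,0)
E
```

```text
time: 13.3
tool_pos: [470.1, -413.9, 135.4]
tcp_rot: [-179.7, 0.3, -0.2]
ft_force: [-1.1, 0.6, -0.4]
finger_gap: 85.3
small_head [256.2 180.2] 0.7 [ 471.  -412.9    0. ]
small_cap [362.5  86.2] 0.97 [ 572.2 -319.     0. ]
paste_jar [211.7  47.8] 0.7 [ 430.6 -285.9    0. ]
[233.8, 161.5, 278.3, 212.0] [256.4 189.1] [np.int32(232), np.int32(167), np.int32(50), np.int32(46)] [ 471.2 -413.8   25. ]
shift m [-0.001, 0.0028, 0.1342] turn 0.0 from [ 472.5 -412.4  140.2] yaw 0.0
```

```bash
python3 -m jog '[[-0.001,0.0015,0.04,0,66],[-0.001,0.0015,0.08,0,66],[-0.001,0.0015,0.11,0,66],[-0.001,0.0015,0.124,0,66],[-0.001,0.0015,0.130,0,66],[-0.001,0.0015,0.130,0,66]]';python3 -m jog '[[0,0,0,0,40],[0,0,0,0,40],[0,0,0,0,40],[0,0,0,0,40]]' 40
```

```text
time: 14.15
tool_pos: [472.1, -413.6, 11.0]
tcp_rot: [-180.0, -0.0, 0.1]
ft_force: [-0.9, 0.8, 0.4]
finger_gap: 56.2
time: 14.55
tool_pos: [473.5, -414.9, 13.3]
tcp_rot: [179.9, -0.2, 0.1]
ft_force: [0.2, 1.1, 6.7]
finger_gap: 41.8
```

```bash
python3 -m jog '[[0,0,-0.01,0,40],[0,0,-0.05,0,40],[0,-0.03,-0.1,0,40],[0,-0.08,-0.14,0,40],[0.02,-0.13,-0.16,0,40],[0.05,-0.18,-0.16,0,40],[0.08,-0.23,-0.16,0,40],[0.11,-0.27,-0.16,0,40]]'
python3 -m jog '[[0.03,-0.02,0,0,40],[0.06,-0.04,0,0,40],[0.08,-0.04,0,0,40],[0.09,-0.04,0,0,40]]'
python3 - <<'E'
from h import *
p=shot('wrist');save(p,'w11.png')
uv=r.pinpoint(p,'small_cup')[0]['uv']; b=[int(uv[0]-20),int(uv[1]-20),int(uv[0]+20),int(uv[1]+20)]; j=jet(p['image'],b);print(uv,j,atz(p,j,64)); go(672,-19,100,0)
E
```

```text
time: 15.35
tool_pos: [560.9, -177.2, 174.6]
tcp_rot: [179.8, -0.3, 0.0]
ft_force: [0.7, -0.3, -1.5]
finger_gap: 42.1
time: 15.75
tool_pos: [652.6, -136.0, 176.1]
tcp_rot: [179.8, -0.4, 0.1]
ft_force: [-1.2, -0.9, -0.5]
finger_gap: 42.4
[279.0, 57.7] [277.5  55.5] [672.1 -20.3  64. ]
shift m [0.0197, -0.118, 0.0755] turn 0.1 from [ 652.  -136.8  175.8] yaw 0.1
```

View pics/w11.png

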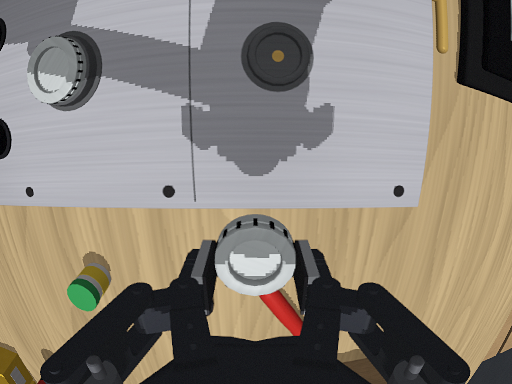

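```bash
python3 -m jog '[[0.0198,-0.04,0,0,40],[0.0198,-0.09,0.02,0,40],[0.0198,-0.1178,0.05,0,40],[0.0198,-0.1178,0.072,0,40],[0.0198,-0.1178,0.078,0,40],[0.0198,-0.1178,0.08,0,40]]'
python3 - <<'E'
from h import *
go(672,-19.3,82,0)
E
```

```text
time: 16.45
tool_pos: [671.3, -19.8, 95.2]
tcp_rot: [179.8, -0.3, 0.1]
ft_force: [0.3, 0.3, 0.0]
finger_gap: 42.2
shift m [0.0007, -0.0006, 0.0132] turn 0.1 from [671.3 -19.8  95.2] yaw 0.1
```

```bash
python3 -m jog '[[0.0005,-0.0003,0.005,0,40],[0.0005,-0.0003,0.010,0,40],[0.0005,-0.0003,0.012,0,40],[0.0005,-0.0003,0.012,0,40]]';python3 -m jog '[[0,0,0.002,0,40],[0,0,0.003,0,40],[0,0,0.003,0,40]]'
```

```text
time: 16.85
tool_pos: [671.8, -20.0, 83.3]
tcp_rot: [179.8, -0.3, 0.0]
ft_force: [0.2, 0.4, 0.4]
finger_gap: 42.2
time: 17.15
tool_pos: [671.8, -20.0, 80.1]
tcp_rot: [179.8, -0.3, 0.0]
ft_force: [0.2, -0.1, -0.7]
finger_gap: 42.1
```

```bash
python3 -m jog '[[0,0,0.001,0,40],[0,0,0.0015,0,40]]';python3 -m jog '[[0,0,0.001,0,40],[0,0,0.0015,0,40]]';python3 -m jog '[[0,0,0.001,0,40],[0,0,0.0015,0,40]]'
```

```text
time: 17.35
tool_pos: [671.8, -20.0, 78.6]
tcp_rot: [179.8, -0.3, 0.0]
ft_force: [-0.3, -0.2, -1.1]
finger_gap: 41.9
time: 17.55
tool_pos: [671.9, -19.9, 78.0]
tcp_rot: [179.8, -0.3, 0.0]
ft_force: [-4.0, 0.3, 8.3]
finger_gap: 42.1
time: 17.75
tool_pos: [671.9, -19.9, 77.9]
tcp_rot: [179.8, -0.3, 0.0]
ft_force: [-7.3, 0.9, 11.5]
finger_gap: 41.5
```

```bash
python3 -m jog '[[0,0,-0.0005,0,54],[0,0,-0.0005,0,60],[0,0,-0.0005,0,66],[0,0,-0.0005,0,66]]';python3 -m jog '[[0,0,-0.03,0,80],[0,0,-0.08,0,100],[0,0.03,-0.1,0,100],[0,0.08,-0.1,0,100],[-0.02,0.13,-0.1,0,100],[-0.05,0.18,-0.1,0,100],[-0.07,0.23,-0.1,0,100]]'
python3 - <<'E'
from h import *
ps=shot('scene');cv2.imwrite('pics/s12.png',cv2.resize(ps['image'][160:250,200:320,::-1],None,fx=5,fy=5)); 
for n,p in(('scene',ps),('top',shot('top')),('wrist',shot('wrist'))):
  for l in['small_cap','large_cap']:
    for q in r.pinpoint(p,l)[:1]: print(n,l,np.round(q['uv'],1),round(q['conf'],2),atz(p,q['uv'],0))
go(570,-322,140)
E
```

```text
time: 18.15
tool_pos: [671.9, -19.9, 78.2]
tcp_rot: [179.8, -0.3, 0.0]
ft_force: [0.5, -0.3, 0.5]
finger_gap: 56.4
time: 18.85
tool_pos: [606.5, -236.3, 178.4]
tcp_rot: [179.8, -0.3, 0.1]
ft_force: [0.5, -0.4, -0.1]
finger_gap: 85.5
scene small_cap [168.7 270.6] 0.5 [ 574.6 -319.9    0. ]
scene large_cap [334.3 143. ] 0.73 [458.2 433.    0. ]
top small_cap [364.9 180.1] 0.41 [ 578.6 -320.2    0. ]
top large_cap [125.4 223.1] 0.8 [462.2 429.    0. ]
wrist small_cap [225.5 231. ] 0.92 [ 570.1 -318.2    0. ]
shift m [-0.0389, 0.0883, 0.0386] turn 0 from [ 608.4 -233.5  178.6] yaw 0.2
```

View pics/s12.png

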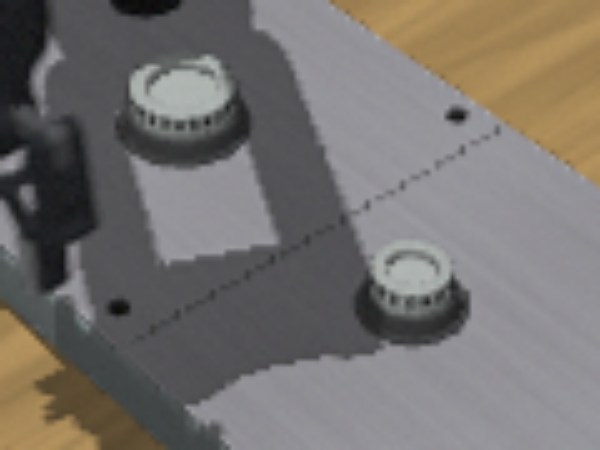

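```bash
cat >> h.py <<'E'
def dark(p,label,z=12):
    q=r.search_frame(p,label)[0]; b=np.array(q['bbox']).astype(int)+[-8,-8,8,8]; b[:2]=np.maximum(b[:2],0)
    c=p['image'][b[1]:b[3],b[0]:b[2]]; m=(c.max(2)<75).astype(np.uint8)
    n,l,s,ce=cv2.connectedComponentsWithStats(m); k=1+np.argmax(s[1:,4]); uv=ce[k]+b[:2]
    print(label,q['conf'],np.round(q['bbox']),'uv',uv,s[k],atz(p,uv,z)); return atz(p,uv,z)
E
python3 -m jog '[[-0.037,0.04,0.02,0,100],[-0.037,0.087,0.04,0,80],[-0.037,0.087,0.045,0,64],[-0.037,0.087,0.045,0,64],[-0.037,0.087,0.045,0,64]]'
python3 - <<'E'
from h import *
p=shot('wrist');save(p,'w13.png')
dark(p,'small_cap')
for q in r.pinpoint(p,'small_cap')[:1]: print(np.round(q['uv'],1),round(q['conf'],2),atz(p,q['uv'],0))
go(572,-320,30,0)
E
```

```text
time: 19.8
tool_pos: [572.7, -319.5, 134.0]
tcp_rot: [179.8, -0.3, 0.2]
ft_force: [0.1, 0.1, 0.5]
finger_gap: 54.5
small_cap 0.6 [229. 159. 284. 209.] uv [255.8 182.9] [  10    8   50   50 1261] [ 574.5 -318.2   12. ]
[251.9 181.8] 0.66 [ 570.8 -320.8    0. ]
shift m [-0.002, -0.0001, 0.105] turn 0.3 from [ 573.2 -319.7  135. ] yaw 0.3
```

```bash
python3 -m jog '[[0.0005,-0.0005,0.05,0.3,68],[0.0005,-0.0005,0.09,0.3,68],[0.0005,-0.0005,0.105,0.3,68],[0.0005,-0.0005,0.112,0.3,68],[0.0005,-0.0005,0.112,0.3,68]]'
python3 - <<'E'
from h import *
print(tool()[:3,3]);p=shot('wrist');cv2.imwrite('pics/w14.png',cv2.resize(p['image'][180:350,130:380,::-1],None,fx=3,fy=3))
E
```

```text
time: 20.45
tool_pos: [575.1, -319.5, 23.6]
tcp_rot: [179.8, -0.4, -0.0]
ft_force: [0.2, -0.4, 0.3]
finger_gap: 58.1
[ 575.1 -319.5   23.6]
```

View pics/w14.png

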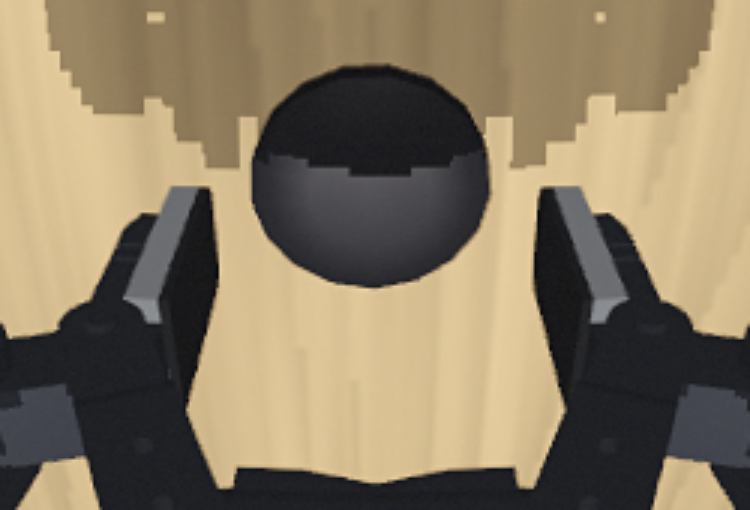

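```bash
python3 -m jog '[[-0.0005,0,0.01,0,66],[-0.0005,0,0.018,0,66],[-0.0005,0,0.021,0,66],[-0.0005,0,0.0225,0,66]]'; python3 -m jog '[[0,0,0.002,0,66],[0,0,0.003,0,66]]'; python3 -m jog '[[0,0,0.002,0,66],[0,0,0.003,0,66]]'
```

```text
time: 20.9
tool_pos: [575.1, -320.1, 1.8]
tcp_rot: [179.7, -0.5, -0.0]
ft_force: [0.6, -0.1, -0.2]
finger_gap: 56.3
time: 21.1
tool_pos: [575.0, -320.1, -1.4]
tcp_rot: [179.7, -0.5, -0.0]
ft_force: [0.2, -1.4, -1.1]
finger_gap: 56.5
time: 21.3
tool_pos: [575.2, -320.1, -4.0]
tcp_rot: [179.7, -0.5, -0.0]
ft_force: [-4.2, 2.6, 9.2]
finger_gap: 56.3
```

```bash
python3 -m jog '[[0,0,-0.002,0,66],[0,0,-0.003,0,66],[0,0,-0.003,0,44],[0,0,-0.003,0,44],[0,0,-0.003,0,44],[0,0,-0.003,0,44],[0,0,-0.003,0,44]]' 40; python3 -m jog '[[0,0,-0.01,0,44],[0,0,-0.03,0,44],[0,0,-0.04,0,44]]'
```

```text
time: 22.0
tool_pos: [575.6, -320.4, -0.2]
tcp_rot: [179.7, -0.5, -0.0]
ft_force: [-1.1, 0.4, 6.4]
finger_gap: 45.8
time: 22.3
tool_pos: [576.0, -320.7, 41.9]
tcp_rot: [179.6, -0.6, -0.0]
ft_force: [0.5, 0.2, -1.0]
finger_gap: 45.6
```

```bash
python3 -m jog '[[0.01,-0.01,-0.05,0,44],[0.03,-0.04,-0.1,0,44],[0.06,-0.08,-0.13,0,44],[0.09,-0.12,-0.13,0,44],[0.096,-0.16,-0.13,0,44],[0.096,-0.19,-0.13,0,44],[0.096,-0.19,-0.13,0,44]]'
python3 - <<'E'
from h import *
p=shot('wrist');save(p,'w15.png')
for l,b in(('small_head',None),):
    q=r.search_frame(p,l)[0]; print(q); b=np.array(q['bbox']).astype(int)+[-3,-3,3,3]
    uv,bb=bright(p['image'],np.maximum(b,0)); print(uv,bb,atz(p,uv,90))
    j=np.array(q['bbox']); print(atz(p,[(j[0]+j[2])/2,(j[1]+j[3])/2],85))
print([(q['uv'],q['conf'],atz(p,q['uv'],65)) for q in r.pinpoint(p,'small_head')])
pt=shot('top'); uv,bb=bright(pt['image'],(258,138,280,160)); print('top',uv,bb,atz(pt,uv,90))
go(672,-20,105,0)
E
```

```text
time: 23.0
tool_pos: [671.5, -124.2, 172.2]
tcp_rot: [179.7, -0.7, 0.3]
ft_force: [0.5, -0.6, -1.2]
finger_gap: 45.7
{'bbox': [225.6, 39.4, 281.9, 97.6], 'conf': 0.88}
[254.4  68.3] [np.int64(226), np.int64(40), np.int32(58), np.int32(56)] [671.8 -22.4  90. ]
[671.4 -22.2  85. ]
[([254.5, 71.6], 0.57, array([672.2, -23.1,  65. ]))]Traceback (most recent call last):
  File "<stdin>", line 8, in <module>
  File "h.py", line 33, in bright
    n,l,s,ce=cv2.connectedComponentsWithStats(m); k=1+np.argmax(s[1:,4]); b=s[k]
                                                      ~~~~~~~~~^^^^^^^^^
    return _wrapfunc(a, 'argmax', axis=axis, out=out, **kwds)
    return bound(*args, **kwds)
ValueError: attempt to get argmax of an empty sequence
```

View pics/w15.png

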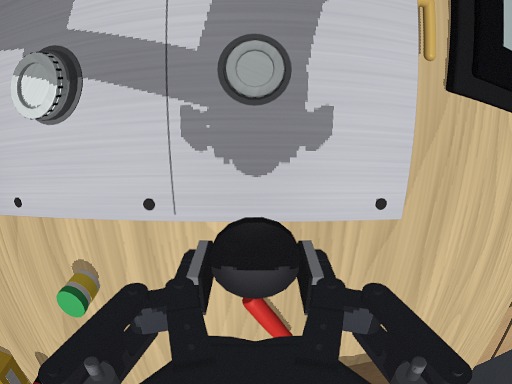

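```bash
python3 -c "
from h import *
go(672,-21.2,102,0)"
```

```text
shift m [0.0007, -0.1101, 0.0689] turn -0.1 from [ 670.4 -130.8  171.7] yaw -0.1
```

```bash
python3 -m jog '[[0.001,-0.04,0,0,44],[0.001,-0.09,0.02,0,44],[0.001,-0.11,0.05,0,44],[0.001,-0.11,0.068,0,44],[0.001,-0.11,0.07,0,44],[0.001,-0.11,0.07,0,44],[0.001,-0.11,0.07,0,44]]';python3 -c "
from h import *
go(672,-20.8,90,0)"
```

```text
time: 23.9
tool_pos: [673.4, -23.2, 102.7]
tcp_rot: [179.6, -0.8, -0.2]
ft_force: [0.5, 0.8, 0.1]
finger_gap: 45.7
shift m [-0.0016, -0.0025, 0.0127] turn -0.2 from [673.4 -23.2 102.7] yaw -0.2
```

```bash
python3 -m jog '[[-0.0016,-0.0025,0.005,-0.2,44],[-0.0016,-0.0025,0.010,-0.2,44],[-0.0016,-0.0025,0.0125,-0.2,44],[-0.0016,-0.0025,0.0125,-0.2,44],[-0.0016,-0.0025,0.0125,-0.2,44]]';python3 -m jog '[[0,0,0.002,0,44],[0,0,0.002,0,44]]'
```

```text
time: 24.4
tool_pos: [671.8, -20.7, 90.0]
tcp_rot: [179.6, -0.7, 0.0]
ft_force: [-0.2, -1.1, -1.4]
finger_gap: 45.5
time: 24.6
tool_pos: [671.8, -20.7, 87.8]
tcp_rot: [179.6, -0.7, 0.0]
ft_force: [-0.3, -0.2, -0.8]
finger_gap: 45.8
```

```bash
python3 -m jog '[[0,0,0.0015,0,44],[0,0,0.0015,0,44]]';python3 -m jog '[[0,0,0.001,0,44],[0,0,0.0015,0,44]]';python3 -m jog '[[0,0,0.001,0,44],[0,0,0.001,0,44]]'
```

```text
time: 24.8
tool_pos: [671.6, -20.6, 85.9]
tcp_rot: [179.6, -0.7, 0.0]
ft_force: [0.5, 1.1, -1.0]
finger_gap: 45.9
time: 25.0
tool_pos: [671.6, -20.6, 84.3]
tcp_rot: [179.6, -0.7, 0.0]
ft_force: [0.4, -0.3, -0.7]
finger_gap: 45.8
time: 25.2
tool_pos: [671.6, -20.6, 84.1]
tcp_rot: [179.6, -0.7, 0.0]
ft_force: [-3.3, 0.0, 4.6]
finger_gap: 45.5
```

```bash
python3 -m jog '[[0,0,0,0,54],[0,0,0,0,60],[0,0,0,0,64],[0,0,0,0,66],[0,0,-0.03,0,70],[0,0,-0.08,0,90],[-0.01,-0.03,-0.1,0,100],[-0.02,-0.08,-0.1,0,100]]';python3 -m jog '[[-0.03,-0.05,0,0,100],[-0.06,-0.1,0,0,100],[-0.09,-0.14,0,0,100],[-0.12,-0.19,0,0,100],[-0.15,-0.23,0,0,100],[-0.18,-0.28,0.01,0,100],[-0.186,-0.32,0.02,0,100],[-0.186,-0.35,0.03,0,100]]'
python3 -c "
from h import *
go(463,434,140,0)"
```

```text
time: 26.0
tool_pos: [653.6, 57.3, 189.2]
tcp_rot: [179.5, -1.2, -0.2]
ft_force: [-0.2, 0.5, 0.4]
finger_gap: 85.6
time: 26.8
tool_pos: [468.6, 408.3, 153.7]
tcp_rot: [179.6, -1.3, -0.2]
ft_force: [1.2, 0.9, 0.4]
finger_gap: 85.2
shift m [-0.006, -0.0258, 0.0134] turn -0.2 from [468.6 408.3 153.7] yaw -0.2
```

```bash
python3 -m jog '[[-0.006,-0.0258,0.013,-0.2,100],[-0.006,-0.0258,0.013,-0.2,100],[-0.006,-0.0258,0.013,-0.2,95],[-0.006,-0.0258,0.013,-0.2,90],[-0.006,-0.0258,0.013,-0.2,90]]'
python3 - <<'E'
from h import *
for i in range(2):
    p=shot('wrist')
    dark(p,'large_cap')
    for q in r.pinpoint(p,'large_cap')[:1]: print(np.round(q['uv'],1),round(q['conf'],2),atz(p,q['uv'],0))
    b=r.search_frame(p,'large_cap')[0]['bbox']; print('boxc',atz(p,[(b[0]+b[2])/2,(b[1]+b[3])/2],10))
save(p,'w16.png'); print(tool()[:3,3],r.sense()['tcp_rot'])
E
```

```text
time: 27.3
tool_pos: [464.0, 433.2, 141.2]
tcp_rot: [179.6, -1.4, -0.1]
ft_force: [0.1, -0.1, -0.1]
finger_gap: 76.9
large_cap 0.9 [221. 149. 288. 217.] uv [255.8 182. ] [   8    9   67   65 1479] [468.2 432.7  12. ]
[255.4 182.8] 0.88 [468.1 428.1   0. ]
boxc [467.  430.9  10. ]
large_cap 0.62 [221. 150. 290. 219.] uv [256.4 182.5] [   9    9   68   66 1465] [468.3 432.5  12. ]
[253. 181.] 0.76 [465.3 430.3   0. ]
boxc [467.7 430.3  10. ]
[463.2 433.8 140.5] [179.6  -1.3   0. ]
```

```bash
python3 -c "
from h import *
go(467.5,431,20,0); go(467.5,431,4,0)"
```

```text
shift m [0.0015, 0.002, 0.1206] turn 0.0 from [463.2 433.8 140.5] yaw 0.0
shift m [0.0011, 0.0018, 0.1366] turn 0.0 from [463.2 433.8 140.5] yaw 0.0
```

```bash
python3 -m jog '[[0.0015,0.002,0.05,0,90],[0.0015,0.002,0.09,0,90],[0.0015,0.002,0.115,0,90],[0.0011,0.0018,0.13,0,88],[0.0011,0.0018,0.1366,0,86],[0.0011,0.0018,0.1366,0,86]]'
python3 - <<'E'
from h import *
p=shot('wrist'); print(tool()[:3,3]);dark(p,'large_cap'); cv2.imwrite('pics/w17.png',p['image'][180:350,130:380,::-1])
E
```

```text
time: 28.3
tool_pos: [467.5, 431.1, 3.9]
tcp_rot: [179.6, -1.3, 0.0]
ft_force: [-0.0, 0.6, -0.0]
finger_gap: 73.3
[468.2 431.6   5.1]
large_cap 0.77 [193. 198. 316. 306.] uv [253.2 250.2] [   8    9  122  108 9279] [466.8 436.9  12. ]
```

```bash
python3 -m jog '[[0,-0.0015,0.004,0,84],[0,-0.0015,0.006,0,82],[0,-0.0015,0.006,0,82]]'; python3 -m jog '[[0,0,0.002,0,82],[0,0,0.0025,0,82]]';  python3 -m jog '[[0,0,0.002,0,82],[0,0,0.0025,0,82]]'
```

```text
time: 28.7
tool_pos: [468.9, 433.7, 0.2]
tcp_rot: [179.7, -1.5, 0.0]
ft_force: [-0.5, 0.3, -0.3]
finger_gap: 70.2
time: 28.9
tool_pos: [469.0, 433.6, -2.4]
tcp_rot: [179.7, -1.5, 0.0]
ft_force: [0.2, 0.4, -0.3]
finger_gap: 70.0
time: 29.1
tool_pos: [468.9, 433.5, -5.2]
tcp_rot: [179.7, -1.5, 0.0]
ft_force: [0.2, -0.4, -0.1]
finger_gap: 69.8
```

```bash
python3 -m jog '[[0,0,0.001,0,82],[0,0,0.001,0,66],[0,0,0.001,0,66],[0,0,0.001,0,66],[0,0,0.001,0,66]]' 40; python3 -m jog '[[0,0,-0.01,0,66],[0,0,-0.03,0,66],[0,0,-0.04,0,66],[0,0,-0.04,0,66]]'
```

```text
time: 29.6
tool_pos: [467.6, 434.0, -5.1]
tcp_rot: [179.7, -1.3, 0.0]
ft_force: [-9.9, -1.4, 13.6]
finger_gap: 63.9
time: 30.0
tool_pos: [468.2, 435.3, 37.4]
tcp_rot: [179.9, -1.5, 0.0]
ft_force: [0.9, 0.2, -1.1]
finger_gap: 63.6
```

```bash
python3 -m jog '[[0,0,-0.05,0,66],[0.002,0.03,-0.1,0,66],[0.004,0.08,-0.12,0,66],[0.004,0.13,-0.13,0,66],[0.004,0.18,-0.13,0,66],[0.004,0.23,-0.13,0,66],[0.004,0.28,-0.13,0,66],[0.004,0.32,-0.13,0,66]]';python3 -m jog '[[0,0.05,0,0,66],[0,0.1,0,0,66],[0,0.12,0,0,66],[0,0.12,0,0,66],[0,0.12,0,0,66],[0,0.12,0,0,66]]'
python3 -c "
from h import *
p=shot('wrist');save(p,'w18.png');print(r.sense()['finger_gap'])
go(471.8,-16.5,100,0);go(471.8,-16.5,86,0)"
```

```text
time: 30.8
tool_pos: [468.3, 116.3, 167.6]
tcp_rot: [179.8, -1.5, 0.0]
ft_force: [1.4, -0.6, -2.2]
finger_gap: 63.5
time: 31.4
tool_pos: [468.2, -2.8, 167.4]
tcp_rot: [179.9, -1.5, 0.1]
ft_force: [0.2, -0.5, -1.1]
finger_gap: 63.6
63.60960398852737
shift m [0.0017, 0.0138, 0.0677] turn 0.1 from [468.3  -2.6 167.6] yaw 0.1
shift m [0.0014, 0.0138, 0.0817] turn 0.1 from [468.3  -2.6 167.6] yaw 0.1
```

```bash
python3 -m jog '[[0.0017,0.0138,0.03,0,66],[0.0017,0.0138,0.055,0,66],[0.0017,0.0138,0.0677,0,66],[0.0014,0.0138,0.078,0,66],[0.0014,0.0138,0.0817,0,66],[0.0014,0.0138,0.0817,0,66]]'
python3 - <<'E'
from h import *
p=shot('scene');a=cv2.resize(p['image'][140:230,180:320,::-1],None,fx=5,fy=5);cv2.imwrite('pics/s19.png',a);go(471.8,-16.5,82,0)
E
```

```text
time: 32.05
tool_pos: [471.9, -16.2, 86.1]
tcp_rot: [179.9, -1.5, 0.2]
ft_force: [0.2, 0.3, -1.1]
finger_gap: 63.4
shift m [-0.0007, 0.0001, 0.0047] turn 0.2 from [472.4 -16.4  86.7] yaw 0.2
```

```bash
python3 -m jog '[[0,0,0.002,0,66],[0,0,0.004,0,66],[0,0,0.004,0,66]]';python3 -m jog '[[0,0,0.0015,0,66],[0,0,0.0015,0,66]]';python3 -m jog '[[0,0,0.001,0,66],[0,0,0.001,0,66]]'
```

```text
time: 32.4
tool_pos: [473.5, -16.5, 83.9]
tcp_rot: [179.8, -1.7, 0.2]
ft_force: [-1.3, -0.3, 4.9]
finger_gap: 63.6
time: 32.6
tool_pos: [474.0, -16.5, 83.9]
tcp_rot: [179.8, -1.7, 0.2]
ft_force: [-5.3, 1.3, 10.5]
finger_gap: 63.5
time: 32.8
tool_pos: [474.2, -16.5, 84.1]
tcp_rot: [179.8, -1.7, 0.1]
ft_force: [-5.8, 1.1, 8.3]
finger_gap: 63.2
```

```bash
python3 -m jog '[[0,0,0.001,0,66],[0,0,0.001,0,66]]'
```

```text
time: 33.0
tool_pos: [474.2, -16.5, 84.1]
tcp_rot: [179.8, -1.7, 0.1]
ft_force: [-6.3, 1.5, 9.3]
finger_gap: 63.5
```

Run:
```python
from h import *
p=shot('wrist'); Tc=np.array(p['tool_from_camera']); ps=shot('scene')
def W(pos,rot):
    T=np.eye(4);T[:3,:3]=Rn.from_euler('xyz',rot,degrees=True).as_matrix();T[:3,3]=pos;return T@Tc
q=dict(p); q['W']=W([471.7,-100,191.5],[179.9,-.3,-.1])
im=cv2.imread('pics/w9.png')[:,:,::-1]
uv,bb=bright(im,(200,45,305,140)); print('w9 head',uv,bb,atz(q,uv,90),'pin',atz(q,[252.5,91.5],65))
im=cv2.imread('pics/s12.png')[::5,::5,::-1]
for n,b in(('L',(22,8,52,32)),('S',(72,45,94,66))):
    c=im[b[1]:b[3],b[0]:b[2]].astype(int); m=(c.min(2)>140).astype(np.uint8); k,l,s,ce=cv2.connectedComponentsWithStats(m); i=1+np.argmax(s[1:,4]); u=ce[i]+[b[0]+200,b[1]+160]; print(n,u,s[i],atz(ps,u,90))
q['W']=Tc
for f,zt,b in(('w15.png',-12.5,(205,210,305,305)),('w18.png',-17.3,(180,180,330,330))):
    g=cv2.imread('pics/'+f).max(2)[b[1]:b[3],b[0]:b[2]]; m=(g<110)
    col=m[:,120-b[0]+135 if 0 else (255-b[0])]; rows=np.where(col)[0]+b[1]; print(f,'dark rows at col255',rows.min(),rows.max())
    for rr in (rows.min(),rows.max()): print(atz(q,[255,rr],zt))
```

```text
w9 head [252.9  91.2] [np.int32(216), np.int32(55), np.int32(74), np.int32(73)] [470.9 -15.   90. ] pin [470.6 -15.1  65. ]
L [236.5 178.3] [  5   4  19  12 148] [481.  -20.7  90. ]
S [283.4 210.7] [  0   0  22  14 233] [669.2 -11.8  90. ]
w15.png dark rows at col255 217 298
[  0.4 -26.4 -12.5]
[  0.5  22.5 -12.5]
w18.png dark rows at col255 180 319
[  0.4 -46.  -17.3]
[  0.5  34.1 -17.3]
```

```bash
python3 -m jog '[[0,0,-0.004,0,66],[0,0,-0.005,0,66],[0,0,-0.005,0,66]]'; python3 -c "
from h import *
go(471.6,-13.8,86,0)"
```

```text
time: 33.4
tool_pos: [474.5, -16.6, 89.6]
tcp_rot: [179.8, -1.8, 0.1]
ft_force: [0.3, 0.3, -1.2]
finger_gap: 63.4
shift m [-0.003, -0.0028, 0.0035] turn 0.1 from [474.5 -16.6  89.6] yaw 0.1
```

```bash
python3 -m jog '[[-0.003,-0.0028,0,0,66],[-0.003,-0.0028,0.002,0,66],[-0.003,-0.0028,0.004,0,66],[-0.003,-0.0028,0.005,0,66],[-0.003,-0.0028,0.005,0,66]]';python3 -m jog '[[0,0,0.0015,0,66],[0,0,0.002,0,66],[0,0,0.002,0,66]]'
```

```text
time: 33.9
tool_pos: [471.3, -13.8, 84.0]
tcp_rot: [179.8, -1.7, 0.1]
ft_force: [0.3, 0.3, -0.8]
finger_gap: 63.6
time: 34.2
tool_pos: [471.3, -13.8, 81.9]
tcp_rot: [179.8, -1.7, 0.1]
ft_force: [-0.8, -0.1, -1.1]
finger_gap: 63.5
```

Past the earlier stop with no force; going on down.

```bash
python3 -m jog '[[0,0,0.0015,0,66],[0,0,0.0015,0,66]]';python3 -m jog '[[0,0,0.001,0,66],[0,0,0.0015,0,66]]';python3 -m jog '[[0,0,0.001,0,66],[0,0,0.001,0,66]]'
```

```text
time: 34.4
tool_pos: [471.3, -13.8, 80.2]
tcp_rot: [179.8, -1.7, 0.1]
ft_force: [0.6, 0.4, -1.7]
finger_gap: 63.6
time: 34.6
tool_pos: [471.4, -13.9, 78.8]
tcp_rot: [179.8, -1.7, 0.1]
ft_force: [-2.5, 0.2, 4.4]
finger_gap: 63.4
time: 34.8
tool_pos: [471.4, -13.9, 78.7]
tcp_rot: [179.8, -1.7, 0.1]
ft_force: [-4.9, 0.6, 9.5]
finger_gap: 63.2
```

```bash
python3 -m jog '[[0,0,-0.0003,0,78],[0,0,-0.0003,0,82],[0,0,-0.0003,0,88],[0,0,-0.0003,0,90],[0,0,-0.03,0,92],[0,0,-0.08,0,95],[0,-0.05,-0.12,0,100],[0,-0.1,-0.12,0,100]]';python3 -m jog '[[0,-0.05,0,0,100],[0,-0.1,0,0,100],[0,-0.15,0,0,100],[0,-0.18,0,0,100],[0,-0.18,0,0,100],[0,-0.18,0,0,100]]'
python3 - <<'E'
from h import *
s=shot('scene');t=shot('top')
a=cv2.resize(s['image'][150:245,200:320,::-1],(600,475),interpolation=cv2.INTER_CUBIC);b=cv2.resize(t['image'][130:240,240:300,::-1],(200,367));
c=np.zeros((475,800,3),np.uint8);c[:,:600]=a;c[:367,600:]=b;d=cv2.resize(t['image'][60:330,90:430,::-1],(200,108));c[367:,600:]=d[:108];cv2.imwrite('pics/f.png',c)
E
```

```text
time: 35.6
tool_pos: [470.5, 74.6, 202.1]
tcp_rot: [179.8, -2.2, -0.1]
ft_force: [1.4, 0.5, 0.1]
finger_gap: 85.5
time: 36.2
tool_pos: [470.4, 255.1, 201.2]
tcp_rot: [179.8, -2.1, 0.0]
ft_force: [-0.4, -0.6, 0.4]
finger_gap: 85.6
```

View pics/f.png

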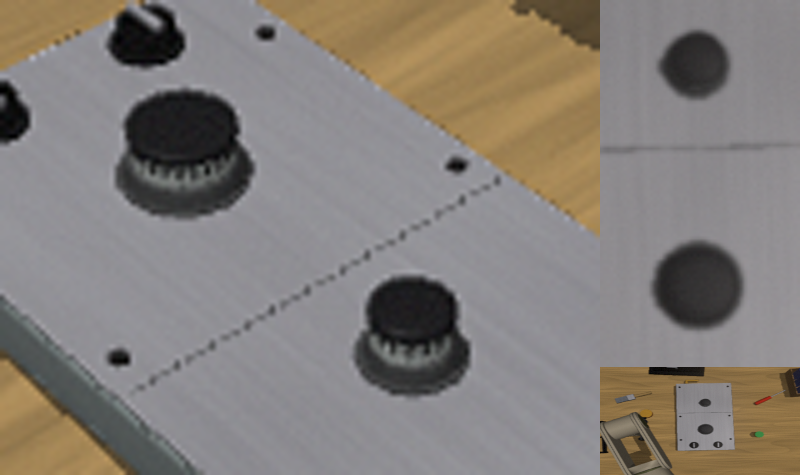

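```bash
python3 -c "
from h import *
print(r.hand_in())"
```

```text
the job is handed in; nothing more can be done
None
```

Both burners are back together: I seated the large head, then the small head, and only then laid the small cap and the large cap on them. The job was handed in at about 36 s, against the 102 s limit.

**Seating:** I lowered each piece until it made contact and then released it. The tool height at contact came within about 0.5 mm of the fully seated height for all four pieces, with the contact force under 20 N. The last scene and top views showed both caps level and centred. The small overview still showed the tin and the jar standing; I never went near them, but I did not measure their positions again.

**What went wrong or disagreed:**
- **Large cap:** the first try stopped about 5 mm high because the cap was a few millimetres off centre. I lifted it, moved it about 3 mm in x and y, and it then went fully home.
- **Gripper reach:** the fingertips stood roughly 15–25 mm farther back than the stated 22 mm led me to expect, so I set the grasp heights by touch and pictures instead.
- **Large cup position:** the first network position was about 10 mm off, so I used the brass jets seen from three cameras.
- **Tool tilt:** the tool tilted up to about 2° by the end; the release views showed no effect on the pieces.

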